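# Warm a croissant on the rotary-switch warmer

### The job

Take the croissant from the small wooden board and lay it, right side up and without dropping it, on the middle of the grey hot plate of the steel warmer. Then switch the warmer on: turn its knob clockwise until its pointer clicks over from the white dot to the orange dot and stays there. Leave the mug, the drinking glass and the jar where they stand.

Things in the scene. Friction and masses are not known exactly. Their poses are not given: they have to be found in the camera images.
- warmer: Fixed low steel warmer with black deck, 120 mm deep (x) by 260 mm wide (y); origin at the centre of its underside, x away from the robot, y left, yaw -0.2 to 0 rad. Deck 35.5 mm above the worktop. Grey hot plate (108 x 160 mm, flat) on the left; knob on the right, its axis at x -12, y -88 mm. On the deck 41 mm beyond that axis: white dot (off) 0.6 rad left of x, orange dot (on) 0.6 rad right.
- plate_mid (a point): Centre of the hot plate's top face, 40 mm above the worktop; axes as the warmer's.
- knob_grip (a point): Grip point on the white knob's vertical axis, 63.5 mm above the worktop. Knob: disc of 62 mm diameter (top 9 mm above the deck) carrying an upright bar grip 62 mm long, 16 mm thick, its top 76.5 mm above the worktop. The point turns with the knob: x along the bar towards the black pointer line, z up.
- knob (a joint): Turn of the knob in rad, growing clockwise seen from above: 0 = off (pointer at the white dot), 1.2 = on (pointer at the orange dot), stops at -0.04 and 1.24. A click spring (peak about 0.15 N m) holds it at 0 and 1.2: turned under 0.6 it springs back when let go, beyond that it snaps on to 1.2.
- croissant: Butter croissant, loose, 55 g, 59 mm wide (x) by 119 mm long (y) by 39 mm high, firm; origin at the centre of its underside, z up. Starts lying on the wooden board. Grasp it across the middle, along its x.
- board: Fixed light wooden board, 100 (x) x 150 (y) x 10 mm, origin at the centre of its underside; the croissant starts on it.
- mug: Bystander: white mug with green dots, 78 x 114 mm, 93 mm high, loose, upright; origin at its underside, z up.
- glass: Bystander: clear drinking glass, 78 mm across, 86 mm high, loose, upright; origin at the centre of its underside.
- jar: Bystander: spread jar with black lid, 63 mm across, 94 mm high, loose, upright; origin at the centre of its underside.

How it is judged:
On the way, in this order (a step that is already met when the one before it is completed fails the run):
1. the croissant lies on the hot plate, let go (horizontal distance between croissant and plate_mid below 0.035 m and z of croissant in the frame of plate_mid between -0.006 and 0.01 m and angle between croissant's own z axis and vertical below 0.35 rad and linear speed of croissant below 0.03 m/s and contact force between the fingers and croissant below 0.1 N), for 0.2 s.
2. the knob has clicked over to on (value of joint knob above 1.05 rad), for 0.2 s.
At the end, for the whole second after the job is handed in: The knob rests at on (joint above 1.05 rad), and the croissant lies at rest on the hot plate, right side up (tilt under 0.35 rad), its origin within 35 mm of the middle of the plate and within 10 mm of its top face (value of joint knob above 1.05 rad and horizontal distance between croissant and plate_mid below 0.035 m and z of croissant in the frame of plate_mid between -0.006 and 0.01 m and angle between croissant's own z axis and vertical below 0.35 rad and linear speed of croissant below 0.03 m/s); the robot touches nothing.
It fails at once if the croissant is dropped or thrown (moves faster than 0.6 m/s out of the fingers) (linear speed of croissant above 0.6 m/s and contact force between the fingers and croissant below 0.03 N).
It fails at once if the mug, the glass or the jar is shifted by more than 40 mm or tipped (distance of any of mug, glass, jar from where it was at the start of the episode above 0.04 m or angle between any of mug, glass, jar's own z axis and vertical above 0.5 rad).
It also fails if it takes over 54 s, if anything falls off the work surface, if the arm or the gripper's body presses on something with over 40 N, if the wrist force passes 120 N, or if a joint passes its speed limit or range.

### The arm

A 7-joint arm with a two-finger parallel gripper is mounted at the origin on a cart in front of the work surface, level with it; the furniture and walls round the work are solid. World frame = base frame: x ahead of the robot, y to its left, z up, the work surface at z = 0. Lengths are in m, angles in rad, forces in N, time in s.
With the tool pointing down it reaches from about 0.4 to 0.925 m from the base axis. Payload 4.1 kg.
Tool frame: the origin (TCP) lies between the finger pads; the fingertips stand 11 mm ahead of it and the grasp point (between the pads) lies 8 mm behind it; z points along the fingers, y is the line along which they close (so a half turn about z gives the same grasp; the last joint's range is limited). The gripper opens to 85 mm and grips with 20 to 120 N. Pads are 22 mm wide; open, the fingers measure 114 mm over their backs; the gripper's body (76 mm by 85 mm) begins 54 mm behind the grasp point. The pads swing forward as they close: fully open they stand 13 mm farther back than shut.
Start: joints at [1.133, 0.398, 0.045, 1.537, -0.019, 1.207, -0.051], TCP at [0.216, -0.613, 0.242] pointing down, gripper open.
Joint ranges: [-2.82, 2.82], [-0.49, 2.23], [-1.37, 1.46], [0, 2.46], [-1.36, 4.5], [0.23, 2], [-2.94, 2.94]. Speed limits (rad/s): [2.57, 2.57, 3.14, 3.14, 3.14, 3.14, 3.14].

### API

Orientations are given as [roll, pitch, yaw] about the fixed x, y, z axes, in that order (R = Rz(yaw) Ry(pitch) Rx(roll)).
In Python, from cell import arm gives the robot as it stands. The module is installed in compiled form; this text tells all that it offers.
- The arm moves only by the shell command python3 -m jog 'ROWS' [FORCE]. ROWS is JSON, a list of rows, each a list of 7 numbers: the shift along the world's x, y, z in mm, then the turn, a rotation vector about the world's x, y, z in rad, then the opening, from 0 (shut) to 1 (fully open). In form: [[x, y, z, rx, ry, rz, gripper], ...]. A call has exactly 8 rows; each row shifts and turns the commanded pose from where the row before left it; what a row does not reach is not made up. A row lasts 1/10 s, in which the tool goes at most 50 mm and 8.59 degrees, less where a joint would pass 70% of its speed; a pose out of reach is approached as far as the arm can. A call is refused whole if a number of a shift passes 50 or a number of a turn 0.15, either way. A call with a gripper value outside its range is refused whole. The fingers move at their own pace and stop on an object; FORCE is the grip in N (left out, the last holds). Time passes only in rows, so rows that do not move let the fingers close, or fill a call up. It gives the time, the measured TCP pose, the force, the opening and the grip force at its end, in the units of the state.
- arm.observe(): the state, without advancing time (a new reading comes with each control period).
- arm.grab_frame(name): name is "side" or "top" or "wrist"; returns a dict with "image" (400x640x3 uint8, red, green, blue), "fovy" (degrees; the focal length in pixels is half the picture's height over the tangent of half this angle, whatever the lens; pixels are square), "cx", "cy" (the principal point, pixels), "pose" (4x4, takes a point from camera to world coordinates); the wrist camera has in their place "T_tool_cam" (4x4, takes a point from camera to tool coordinates, whose origin is the TCP and whose axes are the flange's). Camera axes: x right, y down, z forward; pixel columns grow to the right and rows downward; lengths in m; the calibration is good to about 2 mm. A picture is of the moment at which its call begins: read the wrist's pose just before it. There is no depth.
- arm.finish_job(): hands the job in; it is judged then, once.
The state is a dict: "time_s": time; "joints": joint angles; "qd": joint speeds; "tau": joint torques, N m; "tcp_pos": TCP position; "eef_rot": TCP orientation; "wrist_force": force on the tool from outside, world axes, zero at the start; "torque": the same for the moment, N m; "finger_gap": finger opening in m; "grasp_force": force on a finger pad.
Only numpy, scipy, OpenCV 4.12 (cv2) and the standard library are available. Lean on these libraries where they do the work, as an engineer would, in place of code of your own. Each camera call takes 0.05 s, during which the arm holds its last target. There are 200 camera calls.

## Working session

There is one attempt and no reset: what is moved stays moved. The work goes in short steps, Python scripts to look and compute and a shell command to move; the robot and the scene stay as the last step left them, time stands still between calls to the robot, and variables do not carry over. Pictures are saved under pics/ and viewed, at most 10 in all, crops included, and the job is handed in when it is done.

```bash
mkdir -p pics; cat > h.py <<'E'
import numpy as np,cv2
from cell import arm
from scipy.spatial.transform import Rotation as R
def ray(f,u,v,T=None):
    h=f["image"].shape[0]; fl=h/2/np.tan(np.radians(f["fovy"])/2)
    T=f["pose"] if T is None else T
    T=np.array(T); d=T[:3,:3]@np.array([(u-f["cx"])/fl,(v-f["cy"])/fl,1.]); return T[:3,3],d
def onz(f,u,v,z,T=None):
    o,d=ray(f,u,v,T); return o+d*(z-o[2])/d[2]
def two(a,b):
    (o1,d1),(o2,d2)=a,b
    s=np.linalg.lstsq(np.c_[d1,-d2],o2-o1,rcond=None)[0]
    p,q=o1+d1*s[0],o2+d2*s[1]; return (p+q)/2,np.linalg.norm(p-q)
E
python3 - <<'E'
from h import *
s=arm.observe(); print(s)
for n in("top","side"):
    f=arm.grab_frame(n); cv2.imwrite(f"pics/{n}0.png",f["image"][:,:,::-1]); print(n,f["fovy"],f["cx"],f["cy"],np.round(f["pose"],3).tolist())
    import pickle; pickle.dump(f,open(n+"0.pkl","wb"))
E
```

```text
{'time_s': 0.0, 'joints': array([ 1.13303043,  0.39923912,  0.04506365,  1.53790037, -0.01872623,
        1.20690067, -0.05072643]), 'qd': array([ 0.00161892,  0.00033925, -0.0003171 , -0.00167393, -0.00118504,
       -0.00035156,  0.00070095]), 'tau': array([ 2.59168910e-04, -4.75116706e+01,  1.36481099e+00, -2.54220808e+01,
        1.13813969e-02,  9.47974127e-03, -6.12514754e-06]), 'tcp_pos': array([ 0.21581408, -0.61246431,  0.24122454]), 'eef_rot': array([-3.13957147e+00,  1.28320506e-04,  3.38814515e-01]), 'wrist_force': array([-0.2681754 ,  0.28664871,  0.51289432]), 'torque': array([ 0.00519658, -0.00789524,  0.01146285]), 'grasp_force': 0.0, 'finger_gap': 0.08511160711746553}
top 43.6462876992039 314.47356353990347 192.17614635014985 [[0.003, -0.985, 0.174, 0.228], [-1.0, -0.007, -0.019, 0.102], [0.02, -0.174, -0.985, 1.724], [0.0, 0.0, 0.0, 1.0]]
side 43.67009244511205 321.16878720656706 198.65387763588947 [[-0.982, -0.131, 0.133, 0.267], [-0.186, 0.731, -0.657, 1.174], [-0.011, -0.67, -0.742, 1.292], [0.0, 0.0, 0.0, 1.0]]
```

View pics/top0.png

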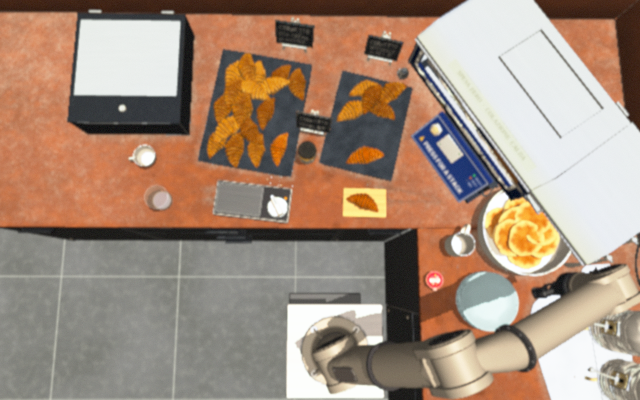

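View pics/side0.png

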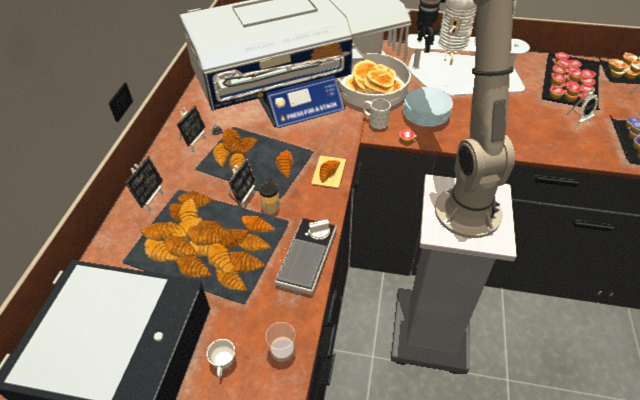

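The top view shows the warmer around (252,200) with its knob at (277,206), the board and croissant at (364,202), the jar at (307,151), and the mug and glass at (144,155) and (158,198). The side view shows the board at (328,171) and the knob at (318,228). Next I enlarge the area and measure.

```bash
python3 - <<'E'
from h import *; import pickle
f=pickle.load(open("top0.pkl","rb")); g=pickle.load(open("side0.pkl","rb"))
a=cv2.resize(f["image"][170:235,200:400],None,fx=4,fy=4,interpolation=2)[:,:,::-1]
b=cv2.resize(g["image"][145:300,265:355],None,fx=2.15,fy=2.15,interpolation=2)[:,:,::-1]
c=np.zeros((600,800,3),np.uint8); c[:260]=a; c[262:262+b.shape[0],:b.shape[1]]=b
cv2.imwrite("pics/z.png",c)
for n,F,(x0,y0,x1,y1),zs in(("top",f,(335,180,395,225),(.01,.03)),("side",g,(300,145,355,195),(.01,.03))):
    im=F["image"]; hsv=cv2.cvtColor(im,cv2.COLOR_RGB2HSV)
    sub=np.zeros(im.shape[:2],np.uint8); sub[y0:y1,x0:x1]=1
    cr=((hsv[...,0]<22)&(hsv[...,1]>165)&(hsv[...,2]>60)&(sub>0))
    bd=((hsv[...,0]>12)&(hsv[...,0]<30)&(hsv[...,1]>60)&(hsv[...,1]<150)&(hsv[...,2]>170)&(sub>0)).astype(np.uint8)
    k,_=cv2.findContours(bd,0,2); hull=cv2.convexHull(max(k,key=cv2.contourArea)); r=cv2.minAreaRect(hull); print(n,"board",r)
    for p in cv2.boxPoints(r): print(np.round(onz(F,*p,.01),3))
    m=np.zeros_like(bd); cv2.fillConvexPoly(m,hull,1); m=cv2.erode(m,np.ones((3,3)))if 0 else m
    c2=(cr&(m>0)).astype(np.uint8); k,_=cv2.findContours(c2,0,2); q=max(k,key=cv2.contourArea); r=cv2.minAreaRect(q); print("croi",r)
    for p in cv2.boxPoints(r): print(np.round(onz(F,*p,.025),3))
    print("c",np.round(onz(F,*r[0],.028),3))
E
```

```text
top board ((364.0, 201.5), (44.0, 31.0), 0.0)
[ 0.444 -0.027  0.01 ]
[ 0.553 -0.027  0.01 ]
[ 0.554 -0.182  0.01 ]
[ 0.445 -0.179  0.01 ]
croi ((363.800048828125, 200.9000244140625), (32.64659118652344, 14.310833930969238), 26.56505012512207)
[ 0.501 -0.04   0.025]
[ 0.546 -0.062  0.025]
[ 0.496 -0.163  0.025]
[ 0.451 -0.14   0.025]
c [ 0.498 -0.101  0.028]
side board ((328.23529052734375, 171.058837890625), (27.649059295654297, 32.01470184326172), 14.03624439239502)
[ 0.546 -0.028  0.01 ]
[ 0.549 -0.192  0.01 ]
[ 0.444 -0.174  0.01 ]
[ 0.446 -0.012  0.01 ]
croi ((327.7561340332031, 168.19508361816406), (14.055639266967773, 25.30014991760254), 51.34019470214844)
[ 0.546 -0.077  0.025]
[ 0.49  -0.172  0.025]
[ 0.449 -0.12   0.025]
[ 0.505 -0.029  0.025]
c [ 0.497 -0.095  0.028]
```

View pics/z.png

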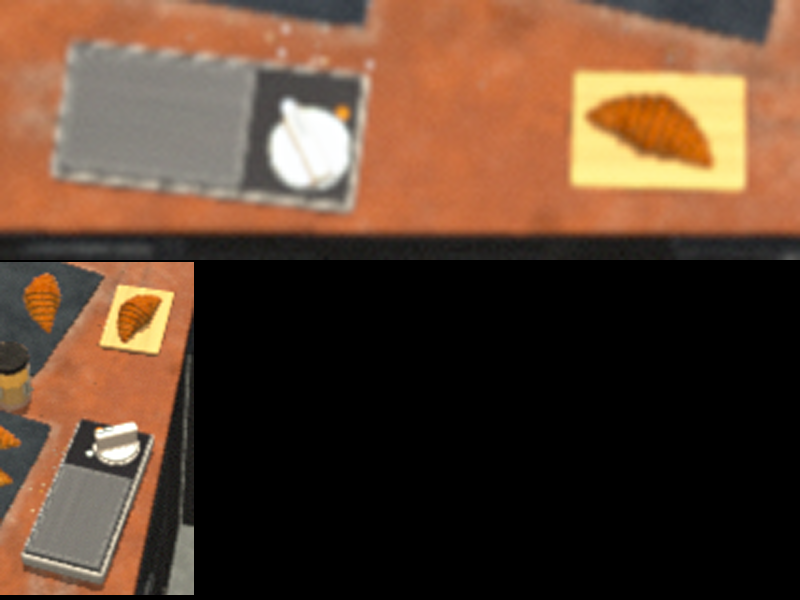

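The enlarged view shows the warmer corners at about (68,42), (368,72), (352,210) and (52,180) in crop pixels. The croissant's tips are at (585,118) and (712,162), and the bar's white-dot end is at (288,105). I'll compute the warmer pose from these and set off towards the croissant.

```bash
python3 - <<'E'
from h import *; import pickle
f=pickle.load(open("top0.pkl","rb"))
P=[onz(f,200+u/4-.4,170+v/4-.4,.037) for u,v in((68,42),(368,72),(352,210),(52,180))]
print(np.round(P,3)); c=np.mean(P,0); v=(P[0]+P[3]-P[1]-P[2])/2; w=(P[0]+P[1]-P[2]-P[3])/2
print(c,np.linalg.norm(v),np.linalg.norm(w),np.arctan2(-v[0],v[1]),np.arctan2(w[1],w[0]))
print("plate edge y", [np.round(onz(f,200+u/4-.4,170+v/4-.4,.04),3) for u,v in((250,125),(66,112))])
print("tips",[np.round(onz(f,200+u/4-.4,170+v/4-.4,.025),3) for u,v in((585,118),(712,162))])
print("knob disc c", np.round(onz(f,200+311/4-.4,170+149/4-.4,.045),3))
print("jar,mug,glass",[np.round(onz(f,u,v,.09),3) for u,v in((307,151),(144,155),(158,198))])
E
python3 -m jog '[[10,50,10,0,0,0.06,1],[20,45,10,0,0,0.06,1],[20,45,10,0,0,0.06,1],[25,43,5,0,0,0.06,1],[25,43,0,0,0,0.06,1],[25,43,0,0,0,0.06,1],[25,43,0,0,0,0.06,1],[25,43,0,0,0,0.06,1]]' 40
```

```text
[[0.566 0.406 0.037]
 [0.541 0.148 0.037]
 [0.422 0.16  0.037]
 [0.446 0.415 0.037]]
[0.49388083 0.28221797 0.037     ] 0.2571096947573921 0.11970571301932467 -0.09449591801945469 -0.08907075891485809
plate edge y [array([0.494, 0.248, 0.04 ]), array([0.504, 0.405, 0.04 ])]
tips [array([ 0.504, -0.039,  0.025]), array([ 0.467, -0.148,  0.025])]
knob disc c [0.473 0.195 0.045]
jar,mug,glass [array([0.657, 0.096, 0.09 ]), array([0.639, 0.641, 0.09 ]), array([0.494, 0.586, 0.09 ])]
time_s: 0.9
tcp_pos: [0.3909, -0.2584, 0.2767]
eef_rot: [3.141, 0.0, 0.821]
wrist_force: [0.7, -0.8, 0.5]
finger_gap: 0.0854
grasp_force: 0.0
```

```bash
python3 -m jog '[[20,35,0,0,0,0.06,1],[20,35,-10,0,0,0.06,1],[20,30,-10,0,0,0.06,1],[20,25,-10,0,0,0.06,1],[15,20,-10,0,0,0.06,1],[11,13,-10,0,0,0.03,1],[0,0,0,0,0,0,1],[0,0,0,0,0,0,1]]'; python3 - <<'E'
from h import *; import pickle
s=arm.observe(); f=arm.grab_frame("wrist"); T=np.eye(4); T[:3,:3]=R.from_euler("xyz",s["eef_rot"]).as_matrix(); T[:3,3]=s["tcp_pos"]
f["pose"]=T@np.array(f["T_tool_cam"]); pickle.dump(f,open("w1.pkl","wb")); print(np.round(f["pose"],3))
im=f["image"]; cv2.imwrite("pics/w1.png",im[:,:,::-1]); hsv=cv2.cvtColor(im,cv2.COLOR_RGB2HSV)
bd=((hsv[...,0]>12)&(hsv[...,0]<30)&(hsv[...,1]>60)&(hsv[...,1]<150)&(hsv[...,2]>150)).astype(np.uint8)
k,_=cv2.findContours(bd,0,2); q=max(k,key=cv2.contourArea); hull=cv2.convexHull(q); r=cv2.minAreaRect(hull); print("board",r)
print(np.round([onz(f,*p,.01) for p in cv2.boxPoints(r)],3))
m=np.zeros_like(bd); cv2.fillConvexPoly(m,hull,1)
c=((m>0)&(hsv[...,1]>165)&(hsv[...,0]<22)).astype(np.uint8)
k,_=cv2.findContours(c,0,2); q=max(k,key=cv2.contourArea); r=cv2.minAreaRect(q); B=np.array([onz(f,*p,.025) for p in cv2.boxPoints(r)]); print("croi",r); print(np.round(B,3),B.mean(0))
M=cv2.moments(q); print("centroid",onz(f,M["m10"]/M["m00"],M["m01"]/M["m00"],.03))
W=np.array([onz(f,*p[0],.025)[:2] for p in q]).astype(np.float32); r=cv2.minAreaRect(W*1000); print("world rect",r)
E
```

```text
time_s: 1.7
tcp_pos: [0.4959, -0.1033, 0.2264]
eef_rot: [-3.14, 0.001, 1.148]
wrist_force: [0.0, -0.8, 0.6]
finger_gap: 0.0855
grasp_force: 0.0
[[ 0.911 -0.39  -0.13   0.529]
 [-0.411 -0.865 -0.289 -0.029]
 [-0.     0.317 -0.948  0.359]
 [ 0.     0.     0.     1.   ]]
board ((322.5748596191406, 172.66632080078125), (116.95393371582031, 89.14032745361328), 65.77225494384766)
[[ 0.449 -0.028  0.01 ]
 [ 0.557 -0.031  0.01 ]
 [ 0.563 -0.181  0.01 ]
 [ 0.441 -0.186  0.01 ]]
croi ((320.3863220214844, 173.06398010253906), (43.8848991394043, 89.83097839355469), 7.4958577156066895)
[[ 0.447 -0.133  0.025]
 [ 0.508 -0.039  0.025]
 [ 0.552 -0.066  0.025]
 [ 0.495 -0.164  0.025]] [ 0.50059023 -0.10042271  0.025     ]
centroid [ 0.4998639  -0.09516377  0.03      ]
world rect ((500.3944396972656, -100.6516342163086), (112.4272232055664, 54.17399215698242), 57.10631561279297)
```

View pics/w1.png

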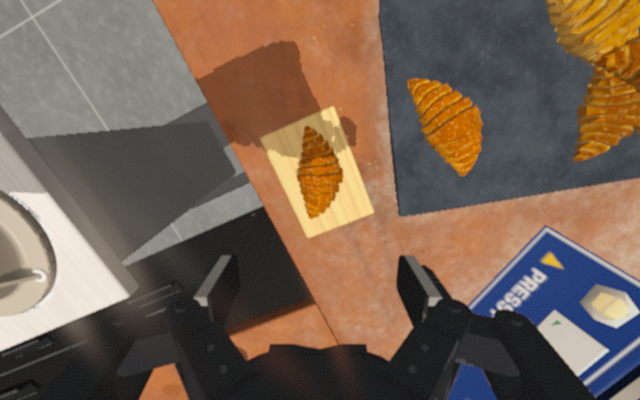

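The wrist view shows the croissant centred at (320,172), running nearly vertically between the fingers, with tips at (307,127) and (315,217). All three views agree on its centre, about (0.500, -0.098). I descend there.

```bash
python3 -m jog '[[2,3,-40,0,0,0,1],[2,2,-40,0,0,0,1],[0,0,-40,0,0,0,1],[0,0,-35,0,0,0,1],[0,0,-25,0,0,0,1],[0,0,-15,0,0,0,1],[0,0,-7,0,0,0,1],[0,0,0,0,0,0,1]]' 30; python3 -m jog '[[0,0,0,0,0,0,0.6],[0,0,0,0,0,0,0.5],[0,0,0,0,0,0,0.4],[0,0,0,0,0,0,0.3],[0,0,0,0,0,0,0],[0,0,0,0,0,0,0],[0,0,0,0,0,0,0],[0,0,0,0,0,0,0]]' 30
```

```text
time_s: 2.55
tcp_pos: [0.4999, -0.0987, 0.0246]
eef_rot: [-3.141, 0.001, 1.147]
wrist_force: [-0.2, -0.6, 0.4]
finger_gap: 0.0853
grasp_force: 0.0
time_s: 3.35
tcp_pos: [0.5015, -0.098, 0.0265]
eef_rot: [3.139, 0.0, 1.149]
wrist_force: [-1.4, 0.0, 4.8]
finger_gap: 0.0561
grasp_force: 31.1
```

```bash
python3 -m jog '[[0,0,5,0,0,0,0],[0,0,12,0,0,0,0],[0,0,20,0,0,0,0],[0,0,25,0,0,0,0],[0,0,30,0,0,0,0],[0,0,25,0,0,0,0],[0,0,12,0,0,0,0],[0,0,0,0,0,0,0]]'; python3 - <<'E'
from h import *
s=arm.observe(); f=arm.grab_frame("wrist"); print(s["tcp_pos"]); cv2.imwrite("pics/w2.png",f["image"][:,:,::-1])
E
```

```text
time_s: 4.15
tcp_pos: [0.5018, -0.0976, 0.156]
eef_rot: [3.137, -0.001, 1.149]
wrist_force: [0.4, 0.7, -0.8]
finger_gap: 0.0561
grasp_force: 32.1
[ 0.50183946 -0.09759017  0.1560164 ]
```

View pics/w2.png

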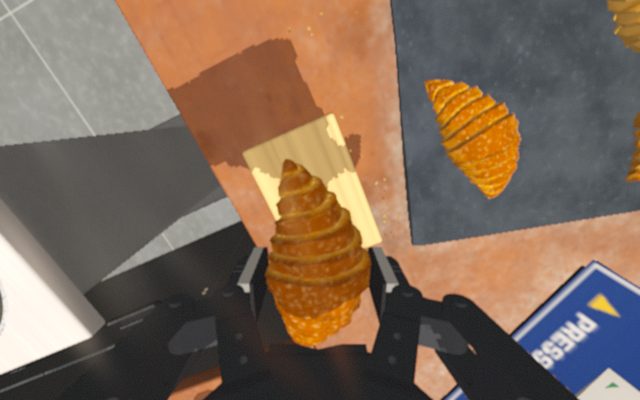

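The croissant is held level between the fingers at about (318,260), clear of the board. I carry it to the plate.

```bash
python3 -m jog '[[0,10,0,0,0,0,0],[0,20,0,0,0,0.04,0],[0,30,0,0,0,0.04,0],[0,35,0,0,0,0.05,0],[-1,40,0,0,0,0.05,0],[-1,40,0,0,0,0.05,0],[-1,40,0,0,0,0.05,0],[-1,40,0,0,0,0.05,0]]'; python3 -m jog '[[0,40,0,0,0,0,0],[0,40,0,0,0,0,0],[0,35,0,0,0,0,0],[0,28,0,0,0,0,0],[0,18,0,0,0,0,0],[0,9,0,0,0,0,0],[0,0,-10,0,0,0,0],[0,0,-20,0,0,0,0]]'; python3 - <<'E'
from h import *
s=arm.observe(); f=arm.grab_frame("wrist"); T=np.eye(4); T[:3,:3]=R.from_euler("xyz",s["eef_rot"]).as_matrix(); T[:3,3]=s["tcp_pos"]
f["pose"]=T@np.array(f["T_tool_cam"]); print(np.round(f["pose"],3).tolist())
import pickle; pickle.dump(f,open("w3.pkl","wb"))
cv2.imwrite("pics/w3.png",f["image"][:,:,::-1])
E
```

```text
time_s: 5.0
tcp_pos: [0.4946, 0.1611, 0.153]
eef_rot: [-3.14, -0.0, 1.485]
wrist_force: [0.4, 0.1, -1.3]
finger_gap: 0.056
grasp_force: 32.1
time_s: 5.8
tcp_pos: [0.4968, 0.3277, 0.1238]
eef_rot: [3.14, -0.001, 1.479]
wrist_force: [-0.0, 0.6, -2.4]
finger_gap: 0.0559
grasp_force: 32.1
[[0.996, -0.088, -0.026, 0.504], [-0.092, -0.945, -0.315, 0.408], [0.003, 0.316, -0.949, 0.256], [0.0, 0.0, 0.0, 1.0]]
```

View pics/w3.png

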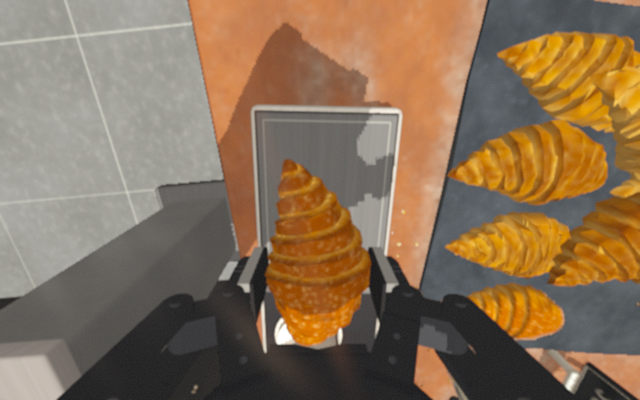

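The plate lies under the croissant and aligned with it. The warmer's far corners are at (253,106) and (402,109), which I use to check its pose.

```bash
python3 - <<'E'
from h import *; import pickle
f=pickle.load(open("w3.pkl","rb"))
a,b=onz(f,252,105,.036),onz(f,403,108,.036); y=np.arctan2((b-a)[1],(b-a)[0]); print(a,b,np.linalg.norm(a-b),y)
u=np.array([np.cos(y),np.sin(y)]);n=np.array([-u[1],u[0]]);m=((a+b)/2)[:2]; print("centre",m-.13*n)
a,b=onz(f,263,121,.04),onz(f,398,123,.04); print("plate far edge",a,b,(a+b)/2)
E
```

```text
[0.4555278  0.41677691 0.036     ] [0.56874213 0.4041775  0.036     ] 0.11391325429441429 -0.11083202605500854
centre [0.49775628 0.28127483]
plate far edge [0.46274043 0.40464764 0.04      ] [0.56385993 0.39384377 0.04      ] [0.51330018 0.39924571 0.04      ]
```

```bash
python3 -m jog '[[3,-2,-15,0,0,0,0],[0,0,-15,0,0,0,0],[0,0,-12,0,0,0,0],[0,0,-10,0,0,0,0],[0,0,-5,0,0,0,0],[0,0,-3,0,0,0,0],[0,0,0,0,0,0,0],[0,0,0,0,0,0,0]]'
```

```text
time_s: 6.65
tcp_pos: [0.4998, 0.326, 0.0644]
eef_rot: [3.141, -0.001, 1.479]
wrist_force: [-0.1, 0.4, 0.7]
finger_gap: 0.0557
grasp_force: 32.2
```

```bash
python3 -m jog '[[0,0,-2,0,0,0,0],[0,0,-2,0,0,0,0],[0,0,-1,0,0,0,0],[0,0,-1,0,0,0,0],[0,0,-1,0,0,0,0],[0,0,0,0,0,0,0],[0,0,0,0,0,0,0],[0,0,0,0,0,0,0]]'
```

```text
time_s: 7.45
tcp_pos: [0.4995, 0.3256, 0.0569]
eef_rot: [3.141, 0.0, 1.479]
wrist_force: [-1.5, 0.4, -1.0]
finger_gap: 0.0558
grasp_force: 32.2
```

```bash
python3 -m jog '[[0,0,-1,0,0,0,0],[0,0,0,0,0,0,0],[0,0,-1,0,0,0,0],[0,0,0,0,0,0,0],[0,0,0,0,0,0,0],[0,0,0,0,0,0,0],[0,0,0,0,0,0,0],[0,0,0,0,0,0,0]]'
```

```text
time_s: 8.25
tcp_pos: [0.4996, 0.3257, 0.0565]
eef_rot: [3.141, 0.001, 1.479]
wrist_force: [-3.1, -2.5, 11.0]
finger_gap: 0.0559
grasp_force: 33.0
```

Contact: the wrist reads 11 N upward. I open slowly, raising slightly because the pads swing back, then lift.

```bash
python3 -m jog '[[0,0,0.5,0,0,0,0.6],[0,0,0,0,0,0,0.68],[0,0,0,0,0,0,0.72],[0,0,0,0,0,0,0.78],[0,0,0,0,0,0,0.85],[0,0,0,0,0,0,0.95],[0,0,0,0,0,0,1],[0,0,0,0,0,0,1]]'; python3 -m jog '[[0,0,0,0,0,0,1],[0,0,5,0,0,0,1],[0,0,12,0,0,0,1],[0,0,20,0,0,0,1],[0,0,30,0,0,0,1],[0,0,30,0,0,0,1],[0,0,20,0,0,0,1],[0,0,0,0,0,0,1]]'; python3 - <<'E'
from h import *
f=arm.grab_frame("wrist");g=arm.grab_frame("side")
cv2.imwrite("pics/w4.png",np.vstack([f["image"][:350],cv2.resize(g["image"][200:310,220:420],(640,250))[:,:]])[:,:,::-1])
E
```

```text
time_s: 9.05
tcp_pos: [0.4995, 0.3256, 0.0553]
eef_rot: [3.142, 0.0, 1.479]
wrist_force: [-0.4, 0.5, 0.2]
finger_gap: 0.0854
grasp_force: 0.0
time_s: 9.85
tcp_pos: [0.5013, 0.3275, 0.1769]
eef_rot: [3.135, -0.005, 1.479]
wrist_force: [0.3, 0.3, 0.7]
finger_gap: 0.0853
grasp_force: 0.0
```

View pics/w4.png

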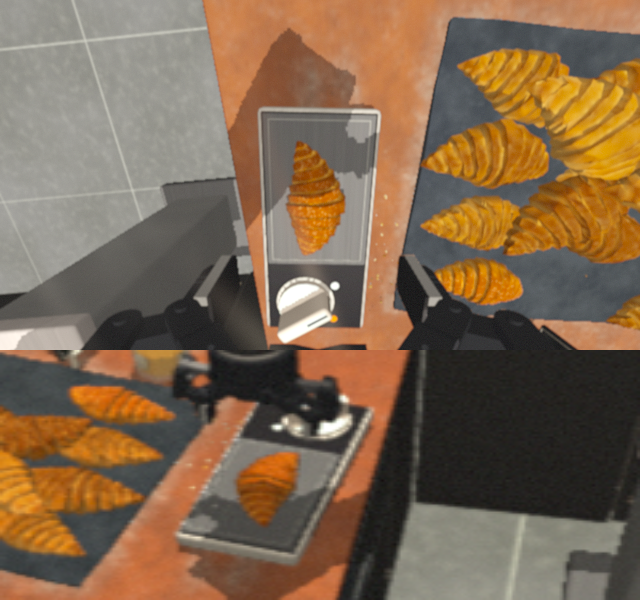

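The croissant lies on the middle of the plate, upright and let go. The knob's disc is at about (305,300), its bar aimed at the white dot at (335,286), with the orange dot at (335,319). I move above the knob and turn to suit the bar.

```bash
python3 -m jog '[[-3,-15,0,0,0,-0.12,0.6],[-4,-20,0,0,0,-0.12,0.6],[-5,-25,0,0,0,-0.12,0.6],[-5,-25,0,0,0,-0.12,0.6],[-4,-20,0,0,0,-0.12,0.6],[-3,-15,0,0,0,-0.12,0.6],[-2,-12,0,0,0,-0.12,0.6],[0,0,0,0,0,-0.13,0.6]]'; python3 -m jog '[[0,0,-10,0,0,0,0.6],[0,0,-10,0,0,0,0.6],[0,0,0,0,0,0,0.6],[0,0,0,0,0,0,0.6],[0,0,0,0,0,0,0.6],[0,0,0,0,0,0,0.6],[0,0,0,0,0,0,0.6],[0,0,0,0,0,0,0.6]]'; python3 - <<'E'
from h import *
s=arm.observe(); f=arm.grab_frame("wrist"); T=np.eye(4); T[:3,:3]=R.from_euler("xyz",s["eef_rot"]).as_matrix(); T[:3,3]=s["tcp_pos"]
f["pose"]=T@np.array(f["T_tool_cam"]); print(np.round(s["joints"],2),s["tcp_pos"],s["eef_rot"])
import pickle; pickle.dump(f,open("w5.pkl","wb"))
cv2.imwrite("pics/w5.png",f["image"][:,:,::-1])
E
```

```text
time_s: 10.75
tcp_pos: [0.4724, 0.1906, 0.1708]
eef_rot: [3.141, 0.004, 0.501]
wrist_force: [0.6, 0.6, 0.4]
finger_gap: 0.0515
grasp_force: 0.0
time_s: 11.55
tcp_pos: [0.4737, 0.1937, 0.1526]
eef_rot: [3.141, -0.001, 0.509]
wrist_force: [-0.1, -0.5, -0.2]
finger_gap: 0.0513
grasp_force: 0.0
[-0.06  0.27 -0.48  1.95  0.15  0.95 -1.68] [0.47366381 0.19366502 0.15262354] [ 3.14136727e+00 -5.24937129e-04  5.08991433e-01]
```

View pics/w5.png

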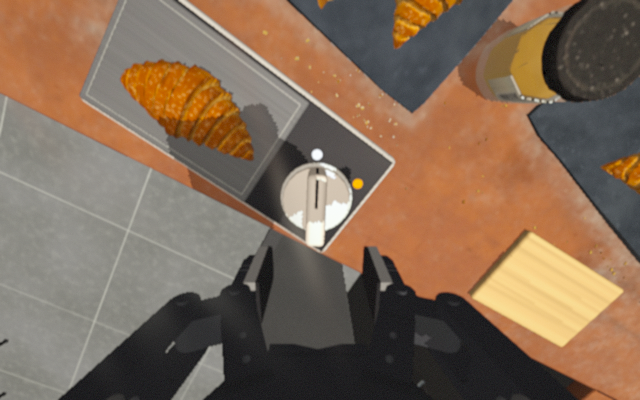

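The bar is vertical in the image, columns 307–326, centred at about (317,202), and midway between the fingers. The disc centre is at about (316,198).

```bash
python3 - <<'E'
from h import *; import pickle
f=pickle.load(open("w5.pkl","rb"))
print("disc",onz(f,316.5,198,.0445)); a,b=onz(f,318,168,.0765),onz(f,315,236,.0765); print("bar",a,b,(a+b)/2,np.linalg.norm(a-b),np.arctan2(*(a-b)[1::-1]))
print("dots",onz(f,317,154.5,.0355),onz(f,357.5,183.5,.0355))
E
```

```text
disc [0.47775871 0.19678468 0.0445    ]
bar [0.50818237 0.21228925 0.0765    ] [0.4570968  0.18664117 0.0765    ] [0.48263959 0.19946521 0.0765    ] 0.05716256372207846 0.4652951321186059
dots [0.51141225 0.21499263 0.0355    ] [0.50624375 0.16891804 0.0355    ]
```

```bash
python3 -m jog '[[3,2,-20,0,0,0,0.6],[0,0,-22,0,0,0,0.6],[0,0,-20,0,0,0,0.6],[0,0,-15,0,0,0,0.6],[0,0,-10,0,0,0,0.6],[0,0,-4,0,0,0,0.6],[0,0,0,0,0,0,0.6],[0,0,0,0,0,0,0.6]]' 30; python3 -m jog '[[0,0,0,0,0,0,0.4],[0,0,0,0,0,0,0.3],[0,0,0,0,0,0,0.2],[0,0,0,0,0,0,0.1],[0,0,0,0,0,0,0],[0,0,0,0,0,0,0],[0,0,0,0,0,0,0],[0,0,0,0,0,0,0]]' 30
```

```text
time_s: 12.4
tcp_pos: [0.477, 0.1959, 0.062]
eef_rot: [3.141, -0.001, 0.509]
wrist_force: [-0.2, -0.4, 0.1]
finger_gap: 0.0512
grasp_force: 0.0
time_s: 13.2
tcp_pos: [0.4761, 0.1967, 0.0619]
eef_rot: [-3.141, -0.0, 0.509]
wrist_force: [-3.6, 2.7, 5.5]
finger_gap: 0.0154
grasp_force: 32.5
```

Gripped at 15.4 mm, which matches the bar. I turn clockwise by about 1.05 rad.

```bash
python3 -m jog '[[0,0,0,0,0,-0.05,0],[0,0,0,0,0,-0.08,0],[0,0,0,0,0,-0.08,0],[0,0,0,0,0,-0.08,0],[0,0,0,0,0,-0.08,0],[0,0,0,0,0,-0.08,0],[0,0,0,0,0,-0.08,0],[0,0,0,0,0,-0.07,0]]'; python3 -m jog '[[0,0,0,0,0,-0.08,0],[0,0,0,0,0,-0.08,0],[0,0,0,0,0,-0.08,0],[0,0,0,0,0,-0.08,0],[0,0,0,0,0,-0.08,0],[0,0,0,0,0,-0.05,0],[0,0,0,0,0,0,0],[0,0,0,0,0,0,0]]'; python3 -c "
from h import *;print(arm.observe()['joints'].round(2))"
```

```text
time_s: 14.0
tcp_pos: [0.4762, 0.1964, 0.0619]
eef_rot: [-3.141, 0.0, -0.093]
wrist_force: [-4.0, 1.4, 6.1]
finger_gap: 0.0153
grasp_force: 32.4
time_s: 14.8
tcp_pos: [0.4761, 0.1962, 0.0619]
eef_rot: [3.141, 0.001, -0.541]
wrist_force: [-4.7, 1.5, 5.4]
finger_gap: 0.0155
grasp_force: 32.7
[-0.3   0.38 -0.21  2.02  0.11  0.75 -2.69]
```

Turned by 1.05 rad, past the click. Release, lift, and check.

```bash
python3 -m jog '[[0,0,0,0,0,0,0.3],[0,0,0,0,0,0,0.5],[0,0,0,0,0,0,0.6],[0,0,0,0,0,0,0.6],[0,0,0,0,0,0,0.6],[0,0,3,0,0,0,0.6],[0,0,10,0,0,0,0.6],[0,0,20,0,0,0,0.6]]'; python3 -m jog '[[0,0,25,0,0,0,0.6],[0,0,30,0,0,0,0.6],[0,0,20,0,0,0,0.6],[0,0,10,0,0,0,0.6],[0,0,0,0,0,0,0.6],[0,0,0,0,0,0,0.6],[0,0,0,0,0,0,0.6],[0,0,0,0,0,0,0.6]]'; python3 - <<'E'
from h import *
f=arm.grab_frame("wrist");cv2.imwrite("pics/w6.png",f["image"][:,:,::-1])
E
```

```text
time_s: 15.6
tcp_pos: [0.4755, 0.1951, 0.0941]
eef_rot: [3.139, 0.002, -0.541]
wrist_force: [0.8, 0.6, -0.2]
finger_gap: 0.0516
grasp_force: 0.0
time_s: 16.4
tcp_pos: [0.4758, 0.1952, 0.1782]
eef_rot: [3.14, 0.001, -0.541]
wrist_force: [-0.6, -0.0, 0.3]
finger_gap: 0.0515
grasp_force: 0.0
```

View pics/w6.png

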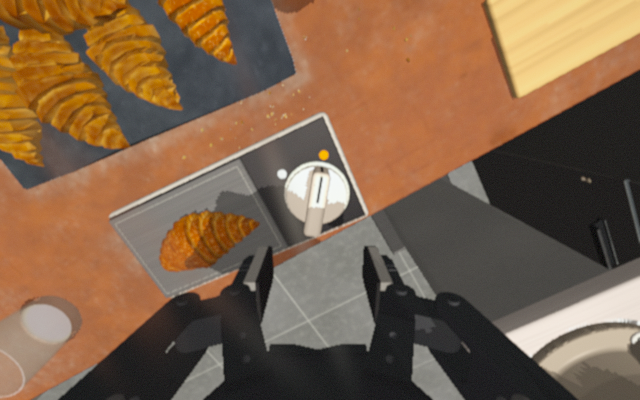

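The pointer at (320,175) now aims at the orange dot at (323,155). The croissant at (208,240) rests on the plate, the glass is standing and the gripper is clear.

```bash
python3 -c "
from cell import arm;print(arm.finish_job())"
```

```text
the job is handed in; nothing more can be done
None
```

The croissant lies right side up on the middle of the hot plate, the knob has clicked over to the orange dot, the mug, glass and jar were never touched, and the job is handed in at about 16 s of the 54 s limit; no verdict was returned.

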